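# Put the amber bottles in their spill dishes

### The job

Put each of the four brown glass bottles into the round spill dish of the same colour as its cap, standing upright and flat on the dish's floor, wholly inside the rim. Set them down gently, do not drop or tip them, and leave the two clear glass bottles standing where they are.

Things in the scene. Friction and masses are not known exactly. Their poses are not given: they have to be found in the camera images.
- amber_blue_mid (a point): small bottle of dark brown (amber) glass with a blue screw cap, loose, standing upright, about 110 g; 75 mm tall; round body 40 mm in diameter from the foot up to 50 mm, then a shoulder and the 27 mm wide cap. The point is the bottle's centre, 37.5 mm above its foot; z is up along the bottle
- amber_red_mid (a point): small bottle of dark brown (amber) glass with a red screw cap, loose, standing upright, about 110 g; 75 mm tall; round body 40 mm in diameter from the foot up to 50 mm, then a shoulder and the 27 mm wide cap. The point is the bottle's centre, 37.5 mm above its foot; z is up along the bottle
- amber_yellow_mid (a point): small bottle of dark brown (amber) glass with a yellow screw cap, loose, standing upright, about 110 g; 75 mm tall; round body 40 mm in diameter from the foot up to 50 mm, then a shoulder and the 27 mm wide cap. The point is the bottle's centre, 37.5 mm above its foot; z is up along the bottle
- amber_green_mid (a point): small bottle of dark brown (amber) glass with a green screw cap, loose, standing upright, about 110 g; 75 mm tall; round body 40 mm in diameter from the foot up to 50 mm, then a shoulder and the 27 mm wide cap. The point is the bottle's centre, 37.5 mm above its foot; z is up along the bottle
- clear_blue_mid (a point): small bottle of clear glass, a little over half full of white tablets (so pale or whitish to look at), with a blue screw cap, loose, upright, same shape and size as the brown ones (75 mm tall, 40 mm in diameter); it is not to be moved. The point is its centre, 37.5 mm above its foot
- clear_yellow_mid (a point): small bottle of clear glass, a little over half full of white tablets (so pale or whitish to look at), with a yellow screw cap, loose, upright, same shape and size as the brown ones (75 mm tall, 40 mm in diameter); it is not to be moved. The point is its centre, 37.5 mm above its foot
- dish_blue: round shallow blue plastic spill dish, fixed to the bench: 76 mm across its rim, 10 mm high, room for a 62 mm wide circle inside the rim at floor level, inner floor 4 mm above the bench. The origin is the centre of its underside, on the bench; z is up
- dish_red: round shallow red plastic spill dish, fixed to the bench: 76 mm across its rim, 10 mm high, room for a 62 mm wide circle inside the rim at floor level, inner floor 4 mm above the bench. The origin is the centre of its underside, on the bench; z is up
- dish_yellow: round shallow yellow plastic spill dish, fixed to the bench: 76 mm across its rim, 10 mm high, room for a 62 mm wide circle inside the rim at floor level, inner floor 4 mm above the bench. The origin is the centre of its underside, on the bench; z is up
- dish_green: round shallow green plastic spill dish, fixed to the bench: 76 mm across its rim, 10 mm high, room for a 62 mm wide circle inside the rim at floor level, inner floor 4 mm above the bench. The origin is the centre of its underside, on the bench; z is up
Things that resemble listed ones, but are neither listed nor needed, are in the scene too. Leave any purple look-alike of the part that bears amber_yellow_mid alone.

How it is judged:
By the outcome, as a careful person would: the job done as asked, in the order asked, and still so for the second after the job is handed in, with the robot touching nothing.
It also fails if it takes over 96 s, if anything falls off the work surface, if the arm or the gripper's body presses on something with over 40 N, if the wrist force passes 120 N, or if a joint passes its speed limit or range.

### The arm

A 7-joint arm with a two-finger parallel gripper is mounted at the origin on the work surface. World frame = base frame: x ahead of the robot, y to its left, z up, the work surface at z = 0. Lengths are in m, angles in rad, forces in N, time in s.
With the tool pointing down it reaches from about 0.4 to 0.875 m from the base axis. Payload 19.3 kg.
Tool frame: the origin (TCP) lies midway between the tips of the shut fingers; the grasp point (between the pads) lies 19 mm behind it; x points along the fingers, y is the direction in which the jaws open and shut, and the axes are right-handed (so a half turn about x gives the same grasp; the last joint's range is limited). The gripper opens to 85 mm and grips with 20 to 120 N. Pads are 22 mm wide; open, the fingers measure 114 mm over their backs; the gripper's body (76 mm by 85 mm) begins 54 mm behind the grasp point. The pads swing forward as they close: fully open they stand 13 mm farther back than shut.
Start: joints at [-1.361, 0.521, -0.036, 1.599, 0.021, 1.021, -0.113], TCP at [0.173, 0.601, 0.231] pointing down, gripper open.
Joint ranges: [-2.91, 2.91], [-0.3, 2.13], [-1.5, 1.42], [0.17, 2.43], [-1.26, 4.41], [0.16, 1.93], [-2.52, 2.52]. Speed limits (rad/s): [1.89, 1.89, 2.39, 2.39, 3.01, 3.01, 3.01].

### API

Orientations are given as [roll, pitch, yaw] about the fixed x, y, z axes, in that order (R = Rz(yaw) Ry(pitch) Rx(roll)).
In Python, from workcell import telemetry, vision, workorder gives the robot as it stands. The module is installed in compiled form; this text tells all that it offers.
- The arm moves only by the tool play_rows, never from a script. Its argument "deltas" is a list of rows, each a list of 7 numbers: the shift along the world's x, y, z in mm, then the turn, a rotation vector about the world's x, y, z in degrees, then the finger opening in mm, from 0 to 85.4. In form: [[x, y, z, wx, wy, wz, jaw], ...]. A call has 1 to 8 rows; each row shifts and turns the commanded pose from where the row before left it; what a row does not reach is not made up. A row lasts 1/8 s, in which the tool goes at most 62.5 mm and 10.7 degrees, less where a joint would pass 70% of its speed; a pose out of reach is approached as far as the arm can. A call with a gripper value outside its range is refused whole. The fingers move at their own pace and stop on an object; "grip_force" is the grip in N (left out, the last holds). Time passes only in rows, so rows that do not move let the fingers close. It gives the time, the measured TCP pose, the force and the opening at its end, in the units of the state.
- telemetry.observe(): the state, without advancing time (a new reading comes with each control period).
- vision.grab_frame(name): name is "side" or "top"; returns the picture (480x640x3 uint8, red, green, blue); there is no depth.
- vision.camera_info(name): a dict with "mtx" (3x3 intrinsics, pixels), "rvec" (rotation vector, rad) and "tvec" (3), from world to camera coordinates, as OpenCV has them. Camera axes: x right, y down, z forward; pixel columns grow to the right and rows downward; lengths in m; the calibration is good to about 2 mm. A picture is of the moment at which its call begins. camera_info takes no time and is no camera call.
- workorder.job_done(): hands the job in, once; it reports no verdict.
The state is a dict: "clock": time; "qpos": joint angles; "qd": joint speeds; "joint_efforts": joint torques, N m; "position": TCP position; "tool_rot": TCP orientation; "force": force on the tool from outside, world axes, zero at the start; "moment": the same for the moment, N m; "grip_width": finger opening in m.
Only numpy, scipy, OpenCV 4.12 (cv2) and the standard library are available. Lean on these libraries where they do the work, as an engineer would, in place of code of your own. Each camera call takes 0.05 s, during which the arm holds its last target. There are 200 camera calls.

## Working session

There is one attempt and no reset: what is moved stays moved. The work goes in short steps, Python scripts to look and compute and a tool call to move; the robot and the scene stay as the last step left them, time stands still between calls to the robot, and variables do not carry over. Pictures are saved under pics/ and viewed, about 12 in all and at most 16, crops included, and the job is handed in when it is done.

Besides the shell and the picture viewer there is one more tool, called after "Call:" in YAML: its name, and indented under it one key for each argument. play_rows: Moves the arm, as the interface text tells. Its arguments: {"type":"object","properties":{"deltas":{"type":"array","items":{"type":"array","items":{"type":"number"}}},"grip_force":{"type":"number"}},"required":["deltas"]}

```bash
mkdir -p pics
python3 - <<'E'
from workcell import telemetry, vision
import cv2
s=telemetry.observe(); print({k:s[k] for k in("clock","position","tool_rot","grip_width")})
for n in("top","side"):
    cv2.imwrite(f"pics/{n}0.png",vision.grab_frame(n)[:,:,::-1]); c=vision.camera_info(n); print(n,c)
E
```

```text
{'clock': 0.0, 'position': array([0.1725282 , 0.60034925, 0.23072861]), 'tool_rot': array([-1.51505848,  1.56963501, -1.79486123]), 'grip_width': 0.08559002458584986}
top {'mtx': array([[621.39791652,   0.        , 321.72640853],
       [  0.        , 621.39791652, 245.2603523 ],
       [  0.        ,   0.        ,   1.        ]]), 'rvec': array([ 2.19333801, -2.14050907,  0.12264434]), 'tvec': array([6.02288754e-04, 5.19260762e-01, 1.43424193e+00])}
side {'mtx': array([[481.60317521,   0.        , 319.84295075],
       [  0.        , 481.60317521, 238.92878472],
       [  0.        ,   0.        ,   1.        ]]), 'rvec': array([ 2.35498783, -0.25366515,  0.13372022]), 'tvec': array([-0.51610981,  0.14032686,  0.9594635 ])}
```

View pics/top0.png

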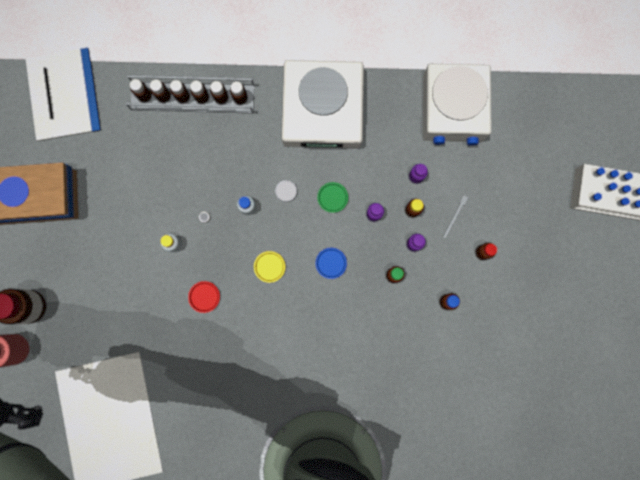

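View pics/side0.png

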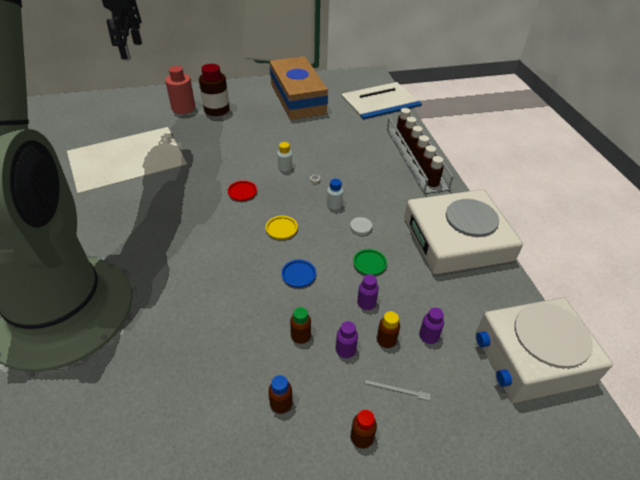

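The top view shows four brown bottles: yellow cap (416,207), green (397,274), red (487,250) and blue (451,301). The dishes are green (333,197), yellow (270,267), blue (331,263) and red (205,297). The clear bottles at (246,204) and (170,242) stay put, as do the purple look-alikes at (376,211), (417,242) and (419,173).

```bash
cat > h.py <<'E'
import cv2, numpy as np
from workcell import vision
def ray(n,uv):
    c=vision.camera_info(n); R=cv2.Rodrigues(c["rvec"])[0]
    p=cv2.undistortPoints(np.array([[uv]],float),c["mtx"],None)[0,0]
    return -R.T@c["tvec"], R.T@np.array([p[0],p[1],1])
def onz(n,uv,z):
    o,d=ray(n,uv); return o+d*(z-o[2])/d[2]
def tri(a,b):
    (o1,d1),(o2,d2)=ray("top",a),ray("side",b)
    P=lambda d:np.eye(3)-np.outer(d,d)/(d@d)
    return np.linalg.solve(P(d1)+P(d2),P(d1)@o1+P(d2)@o2)
H={"blue":(105,125),"red":(0,5),"yellow":(22,34),"green":(50,75),"purple":(130,160)}
def blobs(img,col,amin=30):
    h=cv2.cvtColor(img,cv2.COLOR_RGB2HSV); lo,hi=H[col]
    m=cv2.inRange(h,(lo,150,80),(hi,255,255))
    if col=="red": m|=cv2.inRange(h,(175,150,80),(180,255,255))
    k,_,st,c=cv2.connectedComponentsWithStats(m)
    return [(c[i],st[i]) for i in range(1,k) if st[i][4]>=amin]
E
python3 - <<'E'
from h import *
for n in("top","side"):
    im=cv2.imread(f"pics/{n}0.png")[:,:,::-1].copy()
    for c in H:
        for p,s in blobs(im,c):
            if n=="top" and not(140<p[0]<510 and 150<p[1]<320): continue
            print(n,c,p.round(1),s[2:],"z.07",onz(n,p,.072).round(4)[:2],"z.01",onz(n,p,.010).round(4)[:2])
im=cv2.imread("pics/top0.png"); cv2.imwrite("pics/crop.png",cv2.resize(im[150:330,350:520],None,fx=3.3,fy=3.3,interpolation=cv2.INTER_CUBIC))
E
```

```text
top blue [244.3 202.1] [10 11 88] z.07 [0.6097 0.1936] z.01 [0.6207 0.2014]
top blue [330.7 262.7] [ 30  30 712] z.07 [ 0.4749 -0.0081] z.01 [ 0.4799 -0.0092]
top blue [452.7 300.9] [ 12  12 112] z.07 [ 0.3951 -0.2861] z.01 [ 0.3966 -0.2994]
top red [489.7 249.5] [ 14  14 135] z.07 [ 0.5141 -0.3706] z.01 [ 0.5208 -0.3876]
top red [203.8 296.5] [ 31  30 745] z.07 [0.3914 0.277 ] z.01 [0.3927 0.2884]
top yellow [416.4 205.1] [ 14  13 130] z.07 [ 0.6126 -0.2022] z.01 [ 0.6237 -0.2118]
top yellow [166.8 240.6] [12 10 91] z.07 [0.5163 0.3672] z.01 [0.5232 0.3826]
top yellow [269.4 266.3] [ 31  30 721] z.07 [0.4632 0.1312] z.01 [0.4677 0.1362]
top green [332.5 197. ] [ 29  28 614] z.07 [ 0.6266 -0.0088] z.01 [ 0.6383 -0.01  ]
top green [397.1 273. ] [11 10 72] z.07 [ 0.455  -0.1594] z.01 [ 0.4592 -0.1671]
top purple [418.7 172.1] [ 16  15 188] z.07 [ 0.6903 -0.207 ] z.01 [ 0.7048 -0.2168]
top purple [375.  211.4] [ 15  16 188] z.07 [ 0.5956 -0.1071] z.01 [ 0.6059 -0.1126]
top purple [416.2 242. ] [ 17  15 185] z.07 [ 0.5272 -0.2023] z.01 [ 0.5345 -0.212 ]
side blue [297.1  73.8] [ 21   9 1
[... 918 characters left out ...]
z.01 [0.5288 0.451 ]
side yellow [281.3 227.2] [ 32  24 615] z.07 [0.459  0.0705] z.01 [0.4675 0.134 ]
side yellow [390.4 319.4] [ 16  18 224] z.07 [ 0.6122 -0.2056] z.01 [ 0.6339 -0.1658]
side green [369.9 261.6] [ 33  26 652] z.07 [ 0.6168 -0.0632] z.01 [ 0.6389 -0.0112]
side green [299.9 312.9] [ 15  12 128] z.07 [ 0.4547 -0.1577] z.01 [ 0.4629 -0.1138]
side purple [369.4 279.7] [ 13  11 106] z.07 [ 0.602  -0.1083] z.01 [ 0.6228 -0.0602]
side purple [368.1 290.6] [ 18  12 116] z.07 [ 0.5917 -0.1336] z.01 [ 0.6116 -0.0876]
side purple [434. 319.] [ 21  22 272] z.07 [ 0.6904 -0.2211] z.01 [ 0.7188 -0.1826]
side purple [346.9 333.2] [ 21  23 287] z.07 [ 0.5274 -0.2176] z.01 [ 0.5418 -0.1789]
```

View pics/crop.png

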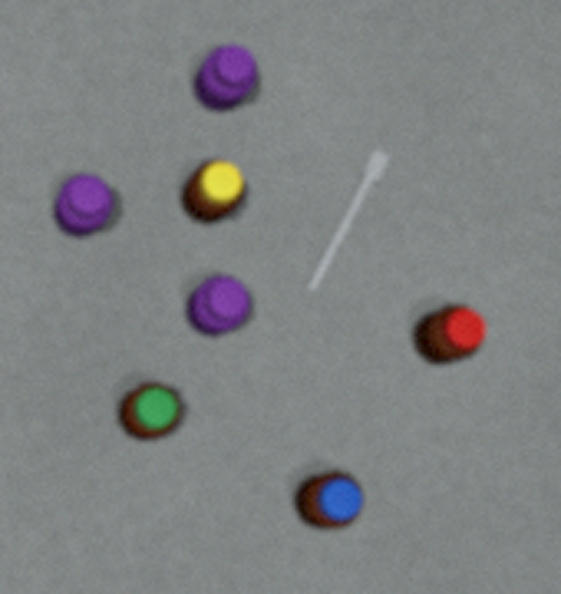

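The crop confirms the brown bottles with yellow, green, red and blue caps. The two views agree to about 4 mm, and both heights are plausible. Starting with green, I'll route around the inner reach limit.

Call:
play_rows:
  deltas:
    - [29,-38,0,0,0,0,66]
    - [29,-38,0,0,0,0,66]
    - [29,-38,0,0,0,0,66]
    - [29,-38,0,0,0,0,66]
    - [29,-38,0,0,0,0,66]
    - [29,-38,0,0,0,0,66]
    - [29,-38,0,0,0,0,66]
    - [29,-38,0,0,0,0,66]
  grip_force: 30

```text
clock: 1.1
position: [0.4053, 0.2953, 0.2312]
tool_rot: [-2.196, 1.571, -2.476]
force: [0.5, 0.1, 0.5]
grip_width: 0.066
```

Call:
play_rows:
  deltas:
    - [6,-50,0,0,0,0,66]
    - [6,-50,0,0,0,0,66]
    - [6,-50,0,0,0,0,66]
    - [6,-50,0,0,0,0,66]
    - [6,-50,0,0,0,0,66]
    - [6,-50,0,0,0,0,66]
    - [6,-50,0,0,0,0,66]
    - [6,-50,0,0,0,0,66]

```text
clock: 2.1
position: [0.4525, -0.1049, 0.2313]
tool_rot: [1.091, 1.571, 0.812]
force: [1.3, 1.4, 0.3]
grip_width: 0.0658
```

Call:
play_rows:
  deltas:
    - [2,-30,0,0,0,0,66]
    - [0,-20,0,0,0,0,66]
    - [0,0,0,0,0,0,66]

```text
clock: 2.48
position: [0.4543, -0.1545, 0.2311]
tool_rot: [-2.247, 1.57, -2.529]
force: [0.2, 1.0, -0.6]
grip_width: 0.066
```

Call:
play_rows:
  deltas:
    - [0,-4,-40,0,0,0,66]
    - [0,0,-40,0,0,0,66]
    - [0,0,-30,0,0,0,66]
    - [0,0,-20,0,0,0,66]
    - [0,0,0,0,0,0,66]

```text
clock: 3.1
position: [0.4539, -0.1562, 0.1003]
tool_rot: [3.121, 1.568, 2.842]
force: [-0.8, 0.6, 1.4]
grip_width: 0.0657
```

Run:
```python
from h import *
t=vision.grab_frame("top"); s=vision.grab_frame("side")
a=cv2.resize(t[220:340,330:490],None,fx=2.5,fy=2.5,interpolation=2); b=cv2.resize(s[200:400,200:400],(400,300) if 0 else (300,300),interpolation=2)
cv2.imwrite("pics/g1.png",np.hstack([a,b])[:,:,::-1])
```

```text
(no output)
```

View pics/g1.png

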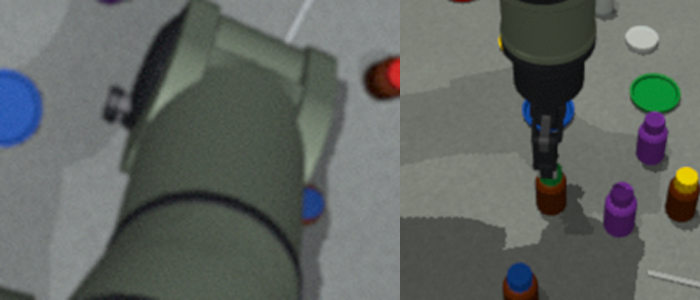

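The side crop shows the fingers centred over the green cap. Going down and closing.

Call:
play_rows:
  deltas:
    - [0,-2,-25,0,0,0,66]
    - [0,0,-25,0,0,0,66]
    - [0,0,-20,0,0,0,66]
    - [0,0,-12,0,0,0,66]
    - [0,0,-4,0,0,0,66]
    - [0,0,0,0,0,0,66]

```text
clock: 3.95
position: [0.4549, -0.1594, 0.0158]
tool_rot: [0.032, 1.57, -0.248]
force: [-0.3, -0.2, 0.2]
grip_width: 0.066
```

Call:
play_rows:
  deltas:
    - [0,0,0,0,0,0,55]
    - [0,0,0,0,0,0,48]
    - [0,0,0,0,0,0,42]
    - [0,0,0,0,0,0,36]
    - [0,0,0,0,0,0,30]
    - [0,0,0,0,0,0,30]

```text
clock: 4.7
position: [0.4547, -0.1594, 0.0156]
tool_rot: [0.175, 1.57, -0.105]
force: [-2.4, 0.4, 8.0]
grip_width: 0.0392
```

Call:
play_rows:
  deltas:
    - [0,0,5,0,0,0,30]
    - [0,0,15,0,0,0,30]
    - [0,0,30,0,0,0,30]
    - [0,0,30,0,0,0,30]
    - [0,0,20,0,0,0,30]
    - [0,0,5,0,0,0,30]
    - [0,0,0,0,0,0,30]

```text
clock: 5.58
position: [0.4546, -0.1592, 0.1205]
tool_rot: [0.295, 1.57, 0.015]
force: [0.3, 0.2, -2.1]
grip_width: 0.0391
```

Run:
```python
from h import *
s=vision.grab_frame("side")
cv2.imwrite("pics/g2.png",cv2.resize(s[100:440,180:500],None,fx=1.7,fy=1.7,interpolation=2)[:,:,::-1])
```

```text
(no output)
```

View pics/g2.png

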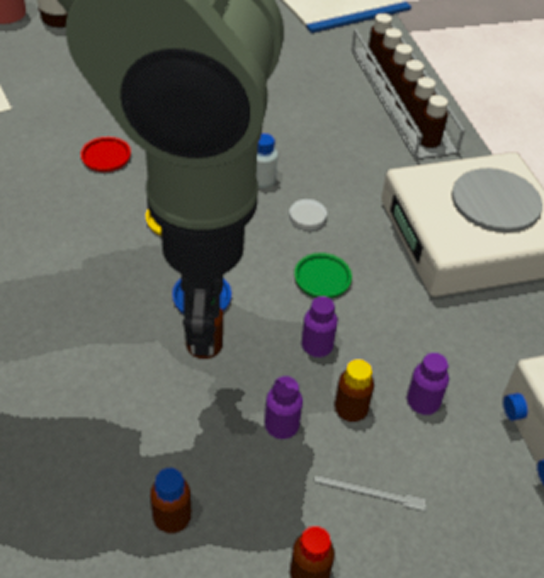

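Green is held upright and clear of the bench. Carrying it to the green dish.

Call:
play_rows:
  deltas:
    - [15,12,0,0,0,0,30]
    - [35,28,0,0,0,0,30]
    - [45,37,0,0,0,0,30]
    - [45,37,0,0,0,0,30]
    - [30,24,0,0,0,0,30]
    - [13,11,0,0,0,0,30]
    - [0,0,0,0,0,0,30]
    - [0,0,0,0,0,0,30]

```text
clock: 6.62
position: [0.6367, -0.0115, 0.12]
tool_rot: [-2.347, 1.57, -2.628]
force: [0.4, -0.4, -1.0]
grip_width: 0.0393
```

Call:
play_rows:
  deltas:
    - [0,0,-15,0,0,0,30]
    - [0,0,-25,0,0,0,30]
    - [0,0,-25,0,0,0,30]
    - [0,0,-15,0,0,0,30]
    - [0,0,-10,0,0,0,30]
    - [0,0,-4,0,0,0,30]
    - [0,0,0,0,0,0,30]

```text
clock: 7.5
position: [0.6378, -0.0104, 0.0265]
tool_rot: [0.291, 1.57, 0.011]
force: [-0.4, 0.3, -0.4]
grip_width: 0.0392
```

Call:
play_rows:
  deltas:
    - [0,0,-2,0,0,0,30]
    - [0,0,-2,0,0,0,30]
    - [0,0,-1,0,0,0,30]
    - [0,0,0,0,0,0,30]

```text
clock: 8.0
position: [0.6376, -0.0103, 0.0213]
tool_rot: [-2.708, 1.571, -2.988]
force: [0.4, -0.8, -1.1]
grip_width: 0.039
```

Call:
play_rows:
  deltas:
    - [0,0,-1,0,0,0,30]
    - [0,0,-0.7,0,0,0,30]
    - [0,0,0,0,0,0,30]

```text
clock: 8.38
position: [0.6376, -0.0103, 0.0197]
tool_rot: [1.105, 1.571, 0.825]
force: [-0.9, 0.8, 1.3]
grip_width: 0.0391
```

Call:
play_rows:
  deltas:
    - [0,0,0,0,0,0,41]
    - [0,0,0,0,0,0,46]
    - [0,0,0,0,0,0,54]
    - [0,0,0,0,0,0,62]
    - [0,0,0,0,0,0,66]
    - [0,0,15,0,0,0,66]
    - [0,0,35,0,0,0,66]
    - [0,0,50,0,0,0,66]

```text
clock: 9.38
position: [0.6371, -0.0104, 0.1209]
tool_rot: [-2.732, 1.57, -3.012]
force: [0.2, 0.0, -0.7]
grip_width: 0.066
```

Run:
```python
from h import *
s=vision.grab_frame("side")
for p,t in blobs(s,"green"): print(p,t,onz("side",p,.076))
cv2.imwrite("pics/g3.png",cv2.resize(s[150:400,200:520],None,fx=1.7,fy=1.7,interpolation=2)[:,:,::-1])
```

```text
[369.45 239.65] [366 236   7   8  40] [ 0.63259658 -0.00719572  0.076     ]
[361.21264368 264.88505747] [354 251  24  23 174] [ 0.59590652 -0.07142646  0.076     ]
```

View pics/g3.png

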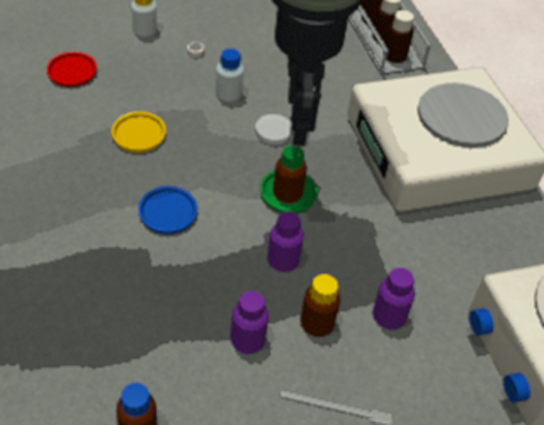

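The green bottle stands upright in its dish. Next is yellow; its jaw direction (about 74° from x) keeps the fingers between the purple neighbours.

Call:
play_rows:
  deltas:
    - [-3,-20,0,0,0,0,66]
    - [-6,-45,0,0,0,0,66]
    - [-6,-50,0,0,0,0,66]
    - [-6,-45,0,0,0,0,66]
    - [-4,-25,0,0,0,0,66]
    - [0,-8,0,0,0,0,66]
    - [0,0,0,0,0,0,66]
    - [0,0,0,0,0,0,66]

```text
clock: 10.42
position: [0.6128, -0.202, 0.1194]
tool_rot: [2.232, 1.57, 1.953]
force: [0.9, -0.7, 0.2]
grip_width: 0.0661
```

Run:
```python
from h import *
s=vision.grab_frame("side")
for p,t in blobs(s,"yellow"): print(p,t,onz("side",p,.072))
cv2.imwrite("pics/y1.png",cv2.resize(s[200:400,280:480],None,fx=2.5,fy=2.5,interpolation=2)[:,:,::-1])
```

```text
[284.         146.95145631] [279 142  11  11 103] [0.51535331 0.36260054 0.072     ]
[281.33441558 227.24188312] [266 216  32  24 616] [0.45897801 0.07046956 0.072     ]
[389.68156425 320.90502793] [383 312  16  17 179] [ 0.60989544 -0.20838343  0.072     ]
```

View pics/y1.png

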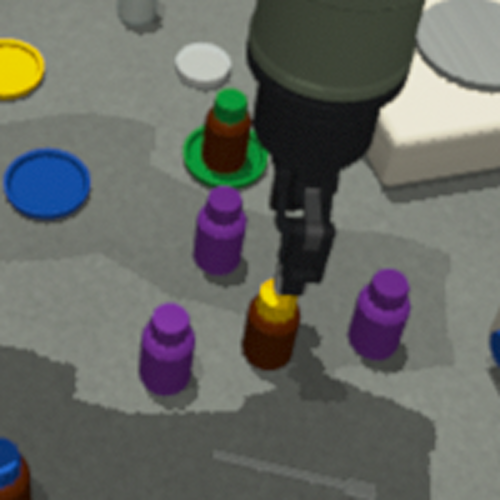

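Fingers straddle the yellow cap at about (275,300) in the crop, with clear space between the purple bottles. Descending.

Call:
play_rows:
  deltas:
    - [0,-1,-15,0,0,0,66]
    - [0,0,-20,0,0,0,66]
    - [0,0,-20,0,0,0,66]
    - [0,0,-20,0,0,0,66]
    - [0,0,-15,0,0,0,66]
    - [0,0,-10,0,0,0,66]
    - [0,0,-4,0,0,0,66]
    - [0,0,0,0,0,0,66]

```text
clock: 11.48
position: [0.6127, -0.2044, 0.0157]
tool_rot: [-0.089, 1.571, -0.369]
force: [0.3, -0.2, 0.3]
grip_width: 0.0662
```

Call:
play_rows:
  deltas:
    - [0,0,0,0,0,0,55]
    - [0,0,0,0,0,0,48]
    - [0,0,0,0,0,0,42]
    - [0,0,0,0,0,0,36]
    - [0,0,0,0,0,0,30]
    - [0,0,0,0,0,0,30]

```text
clock: 12.22
position: [0.6129, -0.2042, 0.016]
tool_rot: [0.379, 1.57, 0.099]
force: [-0.6, 2.3, 5.5]
grip_width: 0.0393
```

Call:
play_rows:
  deltas:
    - [0,0,5,0,0,0,30]
    - [0,0,15,0,0,0,30]
    - [0,0,30,0,0,0,30]
    - [0,0,30,0,0,0,30]
    - [0,0,20,0,0,0,30]
    - [0,0,5,0,0,0,30]
    - [0,0,0,0,0,0,30]

```text
clock: 13.1
position: [0.6124, -0.2042, 0.1203]
tool_rot: [3.021, 1.57, 2.742]
force: [0.1, -0.5, -1.9]
grip_width: 0.039
```

Call:
play_rows:
  deltas:
    - [-6,15,0,0,0,0,30]
    - [-15,35,0,0,0,0,30]
    - [-19,45,0,0,0,0,30]
    - [-19,45,0,0,0,0,30]
    - [-19,45,0,0,0,0,30]
    - [-19,45,0,0,0,0,30]
    - [-19,45,0,0,0,0,30]
    - [-18,40,0,0,0,0,30]

```text
clock: 14.1
position: [0.4767, 0.1128, 0.12]
tool_rot: [-2.804, 1.57, -3.082]
force: [1.3, 0.7, -1.1]
grip_width: 0.0394
```

Call:
play_rows:
  deltas:
    - [-8,18,0,0,0,0,30]
    - [-3,6,0,0,0,0,30]
    - [0,0,0,0,0,0,30]
    - [0,0,0,0,0,0,30]

```text
clock: 14.6
position: [0.4678, 0.1338, 0.1205]
tool_rot: [-1.342, 1.57, -1.623]
force: [-0.5, 0.7, -0.7]
grip_width: 0.0391
```

Call:
play_rows:
  deltas:
    - [0,0,-15,0,0,0,30]
    - [0,0,-25,0,0,0,30]
    - [0,0,-25,0,0,0,30]
    - [0,0,-15,0,0,0,30]
    - [0,0,-10,0,0,0,30]
    - [0,0,-5,0,0,0,30]
    - [0,0,0,0,0,0,30]

```text
clock: 15.48
position: [0.4678, 0.1347, 0.0257]
tool_rot: [0.489, 1.571, 0.209]
force: [-0.0, -1.0, -1.0]
grip_width: 0.039
```

Down about 6 mm in small steps, then release.

Call:
play_rows:
  deltas:
    - [0,0,-2,0,0,0,30]
    - [0,0,-1.5,0,0,0,30]
    - [0,0,-1,0,0,0,30]
    - [0,0,-1,0,0,0,30]
    - [0,0,-0.5,0,0,0,30]
    - [0,0,0,0,0,0,30]

```text
clock: 16.23
position: [0.4677, 0.1347, 0.0199]
tool_rot: [1.202, 1.571, 0.922]
force: [-2.8, -0.9, 9.6]
grip_width: 0.0392
```

Call:
play_rows:
  deltas:
    - [0,0,0,0,0,0,41]
    - [0,0,0,0,0,0,46]
    - [0,0,0,0,0,0,54]
    - [0,0,0,0,0,0,62]
    - [0,0,0,0,0,0,66]
    - [0,0,15,0,0,0,66]
    - [0,0,35,0,0,0,66]
    - [0,0,50,0,0,0,66]

```text
clock: 17.23
position: [0.4671, 0.1344, 0.121]
tool_rot: [-2.457, 1.569, -2.737]
force: [0.9, 1.1, 1.0]
grip_width: 0.0659
```

Call:
play_rows:
  deltas:
    - [-3,-20,0,0,0,0,66]
    - [-8,-45,0,0,0,0,66]
    - [-9,-50,0,0,0,0,66]
    - [-9,-50,0,0,0,0,66]
    - [-9,-50,0,0,0,0,66]
    - [-9,-50,0,0,0,0,66]
    - [-9,-50,0,0,0,0,66]
    - [-8,-50,0,0,0,0,66]

```text
clock: 18.23
position: [0.4025, -0.2321, 0.1198]
tool_rot: [2.729, 1.571, 2.449]
force: [2.1, 0.0, -0.1]
grip_width: 0.0658
```

Call:
play_rows:
  deltas:
    - [-5,-35,0,0,0,0,66]
    - [-2,-15,0,0,0,0,66]
    - [-1,-7,0,0,0,0,66]
    - [0,0,0,0,0,0,66]
    - [0,0,0,0,0,0,66]

```text
clock: 18.85
position: [0.396, -0.2863, 0.1196]
tool_rot: [2.043, 1.57, 1.765]
force: [-0.5, 0.0, -0.8]
grip_width: 0.0663
```

Run:
```python
from h import *
from workcell import telemetry
print(telemetry.observe()["qpos"].round(2))
s=vision.grab_frame("side")
cv2.imwrite("pics/b1.png",cv2.resize(s[130:470,180:480],None,fx=1.7,fy=1.7,interpolation=2)[:,:,::-1])
```

```text
[ 0.32  0.49  0.24  2.06 -0.19  0.61  1.99]
```

View pics/b1.png

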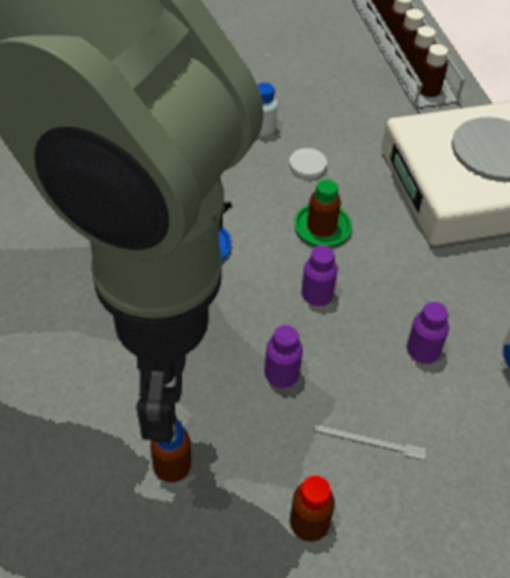

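Fingers are over the blue cap at about (170,432). Joint 7 is within its range. Descending and grasping.

Call:
play_rows:
  deltas:
    - [-1,-1,-15,0,0,0,66]
    - [0,0,-20,0,0,0,66]
    - [0,0,-20,0,0,0,66]
    - [0,0,-20,0,0,0,66]
    - [0,0,-15,0,0,0,66]
    - [0,0,-10,0,0,0,66]
    - [0,0,-4,0,0,0,66]
    - [0,0,0,0,0,0,66]

```text
clock: 19.9
position: [0.3947, -0.2884, 0.0156]
tool_rot: [-0.4, 1.571, -0.679]
force: [0.8, 0.1, -0.0]
grip_width: 0.0656
```

Call:
play_rows:
  deltas:
    - [0,0,0,0,0,0,55]
    - [0,0,0,0,0,0,48]
    - [0,0,0,0,0,0,42]
    - [0,0,0,0,0,0,36]
    - [0,0,0,0,0,0,30]
    - [0,0,0,0,0,0,30]

```text
clock: 20.65
position: [0.3948, -0.2883, 0.0159]
tool_rot: [0.074, 1.57, -0.206]
force: [-0.5, 0.7, 6.6]
grip_width: 0.0389
```

Call:
play_rows:
  deltas:
    - [0,0,5,0,0,0,30]
    - [0,0,15,0,0,0,30]
    - [0,0,30,0,0,0,30]
    - [0,0,30,0,0,0,30]
    - [0,0,20,0,0,0,30]
    - [0,0,5,0,0,0,30]
    - [0,0,0,0,0,0,30]

```text
clock: 21.52
position: [0.3946, -0.2882, 0.1207]
tool_rot: [-0.087, 1.57, -0.367]
force: [0.2, -0.3, -1.8]
grip_width: 0.0395
```

Call:
play_rows:
  deltas:
    - [5,15,0,0,0,0,30]
    - [12,40,0,0,0,0,30]
    - [15,50,0,0,0,0,30]
    - [15,50,0,0,0,0,30]
    - [15,50,0,0,0,0,30]
    - [14,45,0,0,0,0,30]
    - [6,20,0,0,0,0,30]
    - [3,8,0,0,0,0,30]

```text
clock: 22.52
position: [0.4793, -0.0085, 0.1199]
tool_rot: [-2.878, 1.569, 3.128]
force: [-0.6, -0.5, -1.0]
grip_width: 0.0394
```

Call:
play_rows:
  deltas:
    - [0,0,0,0,0,0,30]
    - [0,0,-15,0,0,0,30]
    - [0,0,-25,0,0,0,30]
    - [0,0,-25,0,0,0,30]
    - [0,0,-15,0,0,0,30]
    - [0,0,-10,0,0,0,30]
    - [0,0,-5,0,0,0,30]
    - [0,0,0,0,0,0,30]

```text
clock: 23.52
position: [0.4797, -0.0104, 0.0257]
tool_rot: [-0.003, 1.571, -0.283]
force: [0.4, 0.7, -1.4]
grip_width: 0.0393
```

Call:
play_rows:
  deltas:
    - [0,0,-2,0,0,0,30]
    - [0,0,-1.5,0,0,0,30]
    - [0,0,-1,0,0,0,30]
    - [0,0,-1,0,0,0,30]
    - [0,0,-0.5,0,0,0,30]
    - [0,0,0,0,0,0,30]

```text
clock: 24.28
position: [0.4796, -0.0103, 0.0199]
tool_rot: [1.173, 1.571, 0.893]
force: [-2.5, 0.7, 9.5]
grip_width: 0.0393
```

Call:
play_rows:
  deltas:
    - [0,0,0,0,0,0,41]
    - [0,0,0,0,0,0,46]
    - [0,0,0,0,0,0,54]
    - [0,0,0,0,0,0,62]
    - [0,0,0,0,0,0,66]
    - [0,0,15,0,0,0,66]
    - [0,0,35,0,0,0,66]
    - [0,0,50,0,0,0,66]

```text
clock: 25.28
position: [0.479, -0.0104, 0.121]
tool_rot: [-2.75, 1.569, -3.03]
force: [1.1, 0.3, 1.1]
grip_width: 0.066
```

Call:
play_rows:
  deltas:
    - [2,-20,0,0,0,0,66]
    - [4,-45,0,0,0,0,66]
    - [5,-50,0,0,0,0,66]
    - [5,-50,0,0,0,0,66]
    - [5,-50,0,0,0,0,66]
    - [5,-50,0,0,0,0,66]
    - [4,-45,0,0,0,0,66]
    - [3,-32,0,0,0,0,66]

```text
clock: 26.28
position: [0.5122, -0.3546, 0.1207]
tool_rot: [-0.949, 1.57, -1.231]
force: [0.5, 0.2, -0.6]
grip_width: 0.0659
```

Call:
play_rows:
  deltas:
    - [1,-15,0,0,0,0,66]
    - [0,-5,0,0,0,0,66]
    - [0,0,0,0,0,0,66]
    - [0,0,0,0,0,0,66]

```text
clock: 26.78
position: [0.5139, -0.3711, 0.1197]
tool_rot: [1.766, 1.57, 1.488]
force: [-0.5, 1.4, -0.2]
grip_width: 0.0658
```

Run:
```python
from h import *
s=vision.grab_frame("side")
cv2.imwrite("pics/r1.png",cv2.resize(s[130:480,180:480],None,fx=1.7,fy=1.7,interpolation=2)[:,:,::-1])
```

```text
(no output)
```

View pics/r1.png

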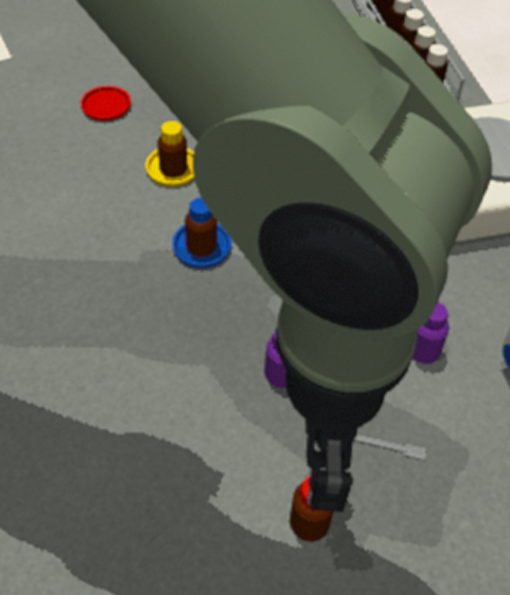

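Blue and yellow stand upright in their dishes, and the fingers are over the red cap at about (312,490). Descending.

Call:
play_rows:
  deltas:
    - [0,-1,-15,0,0,0,66]
    - [0,0,-20,0,0,0,66]
    - [0,0,-20,0,0,0,66]
    - [0,0,-20,0,0,0,66]
    - [0,0,-15,0,0,0,66]
    - [0,0,-10,0,0,0,66]
    - [0,0,-4,0,0,0,66]
    - [0,0,0,0,0,0,66]

```text
clock: 27.82
position: [0.5137, -0.3734, 0.0157]
tool_rot: [-0.387, 1.571, -0.667]
force: [-1.1, -0.2, 1.0]
grip_width: 0.066
```

Call:
play_rows:
  deltas:
    - [0,0,0,0,0,0,55]
    - [0,0,0,0,0,0,48]
    - [0,0,0,0,0,0,42]
    - [0,0,0,0,0,0,36]
    - [0,0,0,0,0,0,30]
    - [0,0,0,0,0,0,30]

```text
clock: 28.58
position: [0.5138, -0.3733, 0.016]
tool_rot: [0.202, 1.57, -0.078]
force: [-0.7, 2.1, 6.3]
grip_width: 0.0392
```

Call:
play_rows:
  deltas:
    - [0,0,5,0,0,0,30]
    - [0,0,15,0,0,0,30]
    - [0,0,35,0,0,0,30]
    - [0,0,35,0,0,0,30]
    - [0,0,30,0,0,0,30]
    - [0,0,10,0,0,0,30]
    - [0,0,0,0,0,0,30]

```text
clock: 29.45
position: [0.5137, -0.3733, 0.146]
tool_rot: [-0.202, 1.57, -0.482]
force: [0.8, 0.4, -1.4]
grip_width: 0.0397
```

Call:
play_rows:
  deltas:
    - [-4,20,0,0,0,0,30]
    - [-8,45,0,0,0,0,30]
    - [-9,50,0,0,0,0,30]
    - [-9,50,0,0,0,0,30]
    - [-9,50,0,0,0,0,30]
    - [-9,50,0,0,0,0,30]
    - [-9,50,0,0,0,0,30]
    - [-9,50,0,0,0,0,30]

```text
clock: 30.45
position: [0.4466, -0.0068, 0.1448]
tool_rot: [-2.639, 1.569, -2.919]
force: [0.7, 0.6, -1.8]
grip_width: 0.0394
```

Call:
play_rows:
  deltas:
    - [-9,50,0,0,0,0,30]
    - [-9,50,0,0,0,0,30]
    - [-9,50,0,0,0,0,30]
    - [-9,50,0,0,0,0,30]
    - [-9,50,0,0,0,0,30]
    - [-6,28,0,0,0,0,30]
    - [-3,13,0,0,0,0,30]
    - [-1,5,0,0,0,0,30]

```text
clock: 31.45
position: [0.3924, 0.2873, 0.145]
tool_rot: [-1.888, 1.569, -2.168]
force: [-0.4, -1.2, -1.2]
grip_width: 0.0389
```

Call:
play_rows:
  deltas:
    - [0,0,0,0,0,0,30]
    - [0,0,0,0,0,0,30]

```text
clock: 31.7
position: [0.393, 0.2867, 0.1456]
tool_rot: [-1.254, 1.571, -1.535]
force: [-0.1, 0.0, -1.3]
grip_width: 0.0391
```

Call:
play_rows:
  deltas:
    - [0,1,-15,0,0,0,30]
    - [0,0,-30,0,0,0,30]
    - [0,0,-35,0,0,0,30]
    - [0,0,-20,0,0,0,30]
    - [0,0,-12,0,0,0,30]
    - [0,0,-6,0,0,0,30]
    - [0,0,-2,0,0,0,30]
    - [0,0,0,0,0,0,30]

```text
clock: 32.7
position: [0.3928, 0.2889, 0.026]
tool_rot: [1.034, 1.57, 0.754]
force: [0.1, -0.7, -0.8]
grip_width: 0.0392
```

Call:
play_rows:
  deltas:
    - [0,0,-2,0,0,0,30]
    - [0,0,-1.5,0,0,0,30]
    - [0,0,-1,0,0,0,30]
    - [0,0,-1,0,0,0,30]
    - [0,0,-0.5,0,0,0,30]
    - [0,0,0,0,0,0,30]

```text
clock: 33.45
position: [0.3926, 0.2887, 0.0199]
tool_rot: [2.054, 1.571, 1.774]
force: [-2.6, -1.2, 8.0]
grip_width: 0.0391
```

Call:
play_rows:
  deltas:
    - [0,0,0,0,0,0,41]
    - [0,0,0,0,0,0,46]
    - [0,0,0,0,0,0,54]
    - [0,0,0,0,0,0,62]
    - [0,0,0,0,0,0,66]
    - [0,0,15,0,0,0,66]
    - [0,0,35,0,0,0,66]
    - [0,0,50,0,0,0,66]

```text
clock: 34.45
position: [0.3922, 0.2882, 0.121]
tool_rot: [-2.095, 1.569, -2.375]
force: [0.6, 0.6, 0.9]
grip_width: 0.0659
```

Call:
play_rows:
  deltas:
    - [0,0,50,0,0,0,66]
    - [0,0,50,0,0,0,66]
    - [-15,30,10,0,0,0,66]
    - [-25,45,0,0,0,0,66]
    - [-25,45,0,0,0,0,66]
    - [-25,45,0,0,0,0,66]
    - [-20,40,0,0,0,0,66]
    - [0,0,0,0,0,0,66]

```text
clock: 35.45
position: [0.2802, 0.4961, 0.2302]
tool_rot: [2.406, 1.57, 2.131]
force: [-0.3, -2.3, -0.2]
grip_width: 0.066
```

Run:
```python
from h import *
t=vision.grab_frame("top"); s=vision.grab_frame("side")
P={}
for n,im in(("top",t),("side",s)):
  for c in H:
    for p,st in blobs(im,c,20): print(n,c,p.round(1),st[2:],"z.076",onz(n,p,.076).round(3)[:2],"z.01",onz(n,p,.01).round(3)[:2])
a=cv2.resize(t[160:340,140:380],(533,400),interpolation=2); b=cv2.resize(s[110:380,200:440],(267,300),interpolation=2)
cv2.imwrite("pics/ft.png",cv2.resize(t[150:330,140:520],(760,360),interpolation=2)[:,:,::-1])
cv2.imwrite("pics/fs.png",cv2.resize(s[120:380,200:460],None,fx=2.3,fy=2.3,interpolation=2)[:,:,::-1])
```

```text
top blue [90.4 90.2] [ 18  82 561] z.076 [0.865 0.562] z.01 [0.889 0.588]
top blue [438.8 139.5] [11  8 67] z.076 [ 0.768 -0.252] z.01 [ 0.787 -0.265]
top blue [472.2 140.2] [11  7 67] z.076 [ 0.768 -0.33 ] z.01 [ 0.787 -0.346]
top blue [600.1 171.2] [ 7  7 32] z.076 [ 0.702 -0.626] z.01 [ 0.718 -0.656]
top blue [613.9 173.4] [ 7  6 34] z.076 [ 0.698 -0.658] z.01 [ 0.713 -0.689]
top blue [627.7 175.8] [ 8  6 33] z.076 [ 0.693 -0.69 ] z.01 [ 0.708 -0.723]
top blue [ 12.9 191.1] [ 28  27 593] z.076 [0.621 0.724] z.01 [0.634 0.757]
top blue [612.3 186. ] [ 7  5 30] z.076 [ 0.668 -0.653] z.01 [ 0.682 -0.685]
top blue [626.  188.5] [ 7  6 32] z.076 [ 0.663 -0.685] z.01 [ 0.677 -0.718]
top blue [596.8 196.4] [ 8  6 35] z.076 [ 0.643 -0.617] z.01 [ 0.656 -0.647]
top blue [244.4 202. ] [10 11 87] z.076 [0.609 0.193] z.01 [0.621 0.201]
top blue [624.5 201.1] [ 8  5 32] z.076 [ 0.633 -0.68 ] z.01 [ 0.646 -0.713]
top blue [637.3 203.6] [ 5  6 25] z.076 [ 0.628 -0.71 ] z.01 [ 0.641 -0.744]
top blue [330.1 263.1] [ 30  30 461] z.076 [ 0.474 -0.007] z.01 [ 0.479 -0.008]
top blue [332.  260.8] [ 11
[... 1633 characters left out ...]
 [ 11  11 104] z.076 [0.515 0.357] z.01 [0.529 0.451]
side yellow [280.5 207.5] [ 12  14 141] z.076 [0.467 0.129] z.01 [0.477 0.203]
side yellow [281.2 229.7] [ 33  23 346] z.076 [0.457 0.059] z.01 [0.466 0.126]
side green [372.1 239.7] [13  9 83] z.076 [ 0.638 -0.009] z.01 [0.664 0.052]
side green [369.4 264. ] [ 33  24 283] z.076 [ 0.613 -0.073] z.01 [ 0.636 -0.018]
side purple [369.3 279.7] [ 13  11 107] z.076 [ 0.601 -0.111] z.01 [ 0.623 -0.06 ]
side purple [368.2 290.6] [ 18  12 118] z.076 [ 0.591 -0.137] z.01 [ 0.612 -0.088]
side purple [434. 319.] [ 21  22 272] z.076 [ 0.689 -0.224] z.01 [ 0.719 -0.183]
side purple [347.  333.2] [ 21  23 286] z.076 [ 0.526 -0.22 ] z.01 [ 0.542 -0.179]
```

View pics/ft.png

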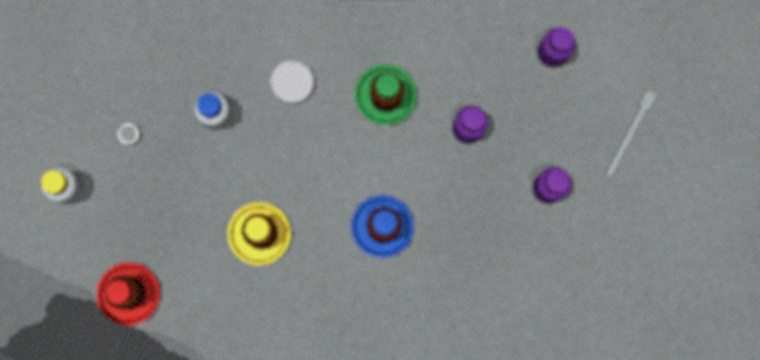

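View pics/fs.png

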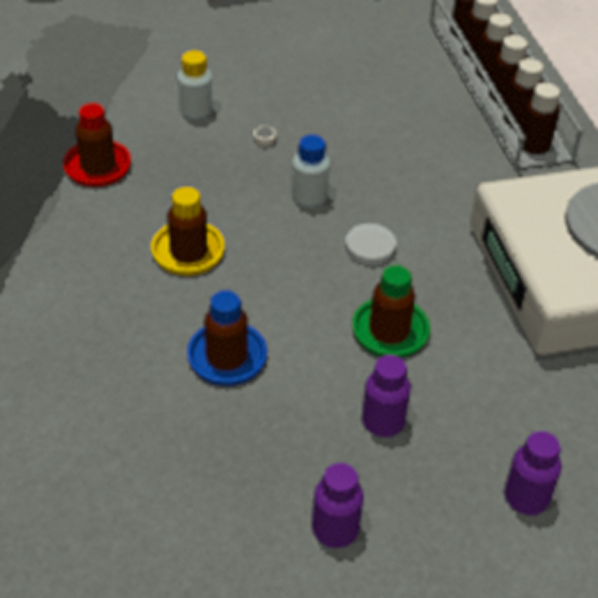

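All four are upright and centred in their dishes to within about 6 mm (11 mm of play available). The clear and purple bottles' pixels haven't moved. Handing in.

```bash
python3 -c "
from workcell import workorder; print(workorder.job_done())"
```

```text
the job is handed in; nothing more can be done
None
```

All four brown bottles now stand upright in the dishes matching their caps, and I handed the job in at about 35.6 s of the 96 s allowed.

- **Set-down:** I lowered each bottle in steps of 2 mm or less, with about 10 N or less read on the tool, and then opened the fingers. The gripper was backed well clear before handing in.
- **Position in the dish:** in the last pictures each measured cap centre is within about 6 mm of its dish centre, against 11 mm of room.
- **Other bottles:** the two clear bottles and the three purple ones are at the same pixels as at the start.
- **Disagreement:** the two cameras differed by up to about 4 mm on the bottles' starting positions. The side view also reads y about 3 mm lower, so some of the offset for red and yellow is probably measurement bias.
- **Checks that failed:** none. Handing in gives no verdict, so I have no outside confirmation.

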